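Feed a caramel bar along the guide rail into the wrapping machine's pocket

TASK

The long dark caramel bar lies loose on the feed deck of the wrapping machine. With a fingertip, press it flat against the blue guide rail well before the pocket and, keeping it against the rail, slide it along until it sits fully home in the corner pocket, its end touching the stop, then take the hand away. Only push it: do not lift or tip it, and leave the other sweets and things where they are.

Things in the scene. Friction and masses are not known exactly. Their poses are not given: they have to be found in the camera images.
- machine: Hand-fed bench wrapping machine, fixed, placed and turned anew each time. Origin on the table top under its feed deck, z up. In its own axes (mm, as in the next entries): the deck is a flat metal plate, top 40 above the table, x = -110 to 76, y = -145 to 205. The bar slides on it under about half a newton and stays where it is left.
- rail (a point): Middle of the blue guide rail's foot, on the deck, on its straight inner face, which looks to the machine's -x: machine x = 60, y = 30, z = 40 mm. The rail runs along the machine's y from y = -140 to 200, on the far side of the deck; 14 mm wide, 10 mm high above the deck.
- stop (a point): Corner of rail and end stop, on the deck: machine x = 60, y = -130, z = 40 mm. The steel stop crosses the rail's -y end, its face looks to +y, 12 mm high above the deck. Behind it (y = -145 to -230) the folding head, up to 67 mm above the table; then the white housing, x = -107 to 107, y = -228 to -455, 187 mm high, with a paper reel up to 325 mm.
- pocket (a point): Where the middle of the bar's underside lies when the bar is fully home: machine x = 46, y = -102, z = 40 mm. The corner pocket, 31 mm wide, is made by rail, stop and a blue outer guide (8 mm high, 10 wide) opposite the rail: inner face at x = 29 from y = -130 to -94, then flaring outward to about x = 21 at y = -79. Open on top and at its +y end.
- bar: The long dark-brown hard caramel bar, a plain rigid block 28 (x) by 56 (y, its length) by 20 mm high, about 45 g, loose on the deck; origin at the centre of its underside, z up. It starts off the rail, askew, near the +y half of the deck; either end may go first.
- sweet1: short caramel, lighter brown, 24 x 28 x 20 mm high, origin at the centre of its underside; on the deck near its -x edge, outside the pocket.
- sweet2: short caramel, lighter brown, 24 x 28 x 20 mm high, origin at the centre of its underside; on the deck near its -x edge, towards the +y end.
- sweet3: short caramel, lighter brown, 24 x 28 x 20 mm high, origin at the centre of its underside; on the table in front of the machine.
- sweet4: short caramel, lighter brown, 24 x 28 x 20 mm high, origin at the centre of its underside; on the table in front of the machine.
- wrapped: finished bar in yellow paper with a white band, 28 x 56 x 20 mm high, on the table in front of the machine; origin at the centre of its underside.
- jar: closed jar, 60 mm across, 85 mm high, standing on the table on the robot's left; origin at the centre of its underside.
- scraper: bench scraper lying flat on the table on the robot's left, 95 x 130 mm, 22 mm high with a dark wooden handle; origin on the table under it.
Things that resemble listed ones, but are neither listed nor needed, are in the scene too. There is more than one size of the bar; the one meant has the size given above.

How it is judged:
By the outcome, as a careful person would: the job done as asked, in the order asked, and still so for the second after the job is handed in, with the robot touching nothing.
It also fails if it takes over 58 s, if anything falls off the work surface, if the arm or the gripper's body presses on something with over 40 N, if the wrist force passes 120 N, or if a joint passes its speed limit or range.

ROBOT

A 6-joint arm with a two-finger parallel gripper is mounted at the origin on the work surface. World frame = base frame: x ahead of the robot, y to its left, z up, the work surface at z = 0. Lengths are in m, angles in rad, forces in N, time in s.
With the tool pointing down it reaches from about 0.225 to 0.875 m from the base axis. Payload 3.4 kg.
Tool frame: the origin (TCP) lies on the centre line of the jaws, within the pads' length; the fingertips stand 11 mm ahead of it and the grasp point (between the pads) lies 8 mm behind it; z points along the fingers, y is the line along which they close (so a half turn about z gives the same grasp; the last joint's range is limited). The gripper opens to 85 mm and grips with 20 to 120 N. Pads are 22 mm wide; open, the fingers measure 114 mm over their backs; the gripper's body (76 mm by 85 mm) begins 54 mm behind the grasp point. The pads swing forward as they close: fully open they stand 13 mm farther back than shut.
Start: joints at [1.122, 0.276, 1.505, -0, 1.361, -0.121], TCP at [0.185, 0.544, 0.242] pointing down, gripper open.
Joint ranges: [-2.89, 2.89], [-0.75, 2.08], [0.22, 2.7], [-1.18, 4.32], [0.11, 2.71], [-2.7, 2.7]. Speed limits (rad/s): [2.57, 2.57, 3.14, 3.14, 3.14, 3.14].

INTERFACE

Orientations are given as a unit quaternion [w, x, y, z].
In Python, from rig import manip, eyes, job gives the robot as it stands.
- The arm moves only by the tool drive_tool, never from a script. Its argument "rows" is a list of rows, each a list of 3 entries, a list of its own where there are three numbers: the turn, a rotation vector about the world's x, y, z in rad, then the shift along the world's x, y, z in cm, then the finger opening in cm, from 0 to 8.54. A call has 1 to 8 rows; each row shifts and turns the commanded pose from where the row before left it; what a row does not reach is not made up. A row lasts 1/8 s, in which the tool goes at most 62.5 mm and 10.7 degrees, less where a joint would pass 70% of its speed; a pose out of reach is approached as far as the arm can. A call is refused whole if a number of a shift passes 6.25 or a number of a turn 0.188, either way. A call with a gripper value outside its range is refused whole. The fingers move at their own pace and stop on an object; "force" is the grip in N (left out, the last holds). Time passes only in rows, so rows that do not move let the fingers close. It gives the time, the measured TCP pose, the force, the opening and the grip force at its end, in the units of the state.
- manip.get_state(): the state, without advancing time (a new reading comes with each control period).
- eyes.get_image(name): name is "side" or "top" or "wrist"; returns the picture (420x560x3 uint8, red, green, blue); there is no depth.
- eyes.get_calibration(name): a dict with "camera_matrix" (3x3 intrinsics, pixels), "view" (4x4, takes a point from world to camera coordinates). Camera axes: x right, y up, looking along -z (the intrinsics and any distortion apply to the point x, -y, -z); pixel columns grow to the right and rows downward; lengths in m; the calibration is good to about 2 mm. The wrist camera is an equidistant fisheye: a pixel r from the principal point sees the ray r / f radians off the axis. A picture is of the moment at which its call begins: read the wrist's pose just before it. get_calibration takes no time and is no camera call; for the wrist camera it gives the pose at the moment of the call.
- job.sign_off(): hands the job in; it is judged then, once.
The state is a dict: "clock": time; "qpos": joint angles; "qd": joint speeds; "effort": joint torques, N m; "position": TCP position; "ee_rot": TCP orientation; "contact_force": force on the tool from outside, world axes, zero at the start; "moment": the same for the moment, N m; "width": finger opening in m; "gripper_force": force on a finger pad.
Only numpy, scipy, OpenCV 4.12 (cv2) and the standard library are available. Lean on these libraries where they do the work, as an engineer would, in place of code of your own. Each camera call takes 0.05 s, during which the arm holds its last target. There are 200 camera calls.

## Working session

There is one attempt and no reset: what is moved stays moved. The work goes in short steps, Python scripts to look and compute and a tool call to move; the robot and the scene stay as the last step left them, time stands still between calls to the robot, and variables do not carry over. Pictures are saved under pics/ and viewed, at most 10 in all, crops included, and the job is handed in when it is done.

Besides the shell and the picture viewer there is one more tool, called after "Emit:" as name(argument=value, ...), one argument or row to a line, values as JSON. drive_tool: Moves the arm, as the interface text tells. Its arguments: {"type":"object","properties":{"rows":{"type":"array"},"force":{"type":"number"}},"required":["rows"]}

```bash
mkdir -p pics; python3 - <<'E'
from rig import manip, eyes, job
import cv2
for n in ("top","side"):
    im=eyes.get_image(n); cv2.imwrite(f"pics/{n}0.png",im[:,:,::-1])
    c=eyes.get_calibration(n); print(n,c)
s=manip.get_state(); print(s)
E
```

```text
top {'camera_matrix': array([[517.84487246,   0.        , 285.36040516],
       [  0.        , 517.84487246, 207.94857192],
       [  0.        ,   0.        ,   1.        ]]), 'view': array([[ 2.49061555e-03, -9.99870227e-01, -1.59161882e-02,
         1.54540141e-01],
       [ 9.86166365e-01, -1.82105238e-04,  1.65758463e-01,
        -5.74406883e-01],
       [-1.65739850e-01, -1.61088501e-02,  9.86037934e-01,
        -1.13429487e+00],
       [ 0.00000000e+00,  0.00000000e+00,  0.00000000e+00,
         1.00000000e+00]])}
side {'camera_matrix': array([[445.55472155,   0.        , 276.42406462],
       [  0.        , 445.55472155, 208.75044742],
       [  0.        ,   0.        ,   1.        ]]), 'view': array([[ 0.68277254, -0.73051487,  0.0130261 , -0.29641264],
       [ 0.5552236 ,  0.53036116,  0.64065888, -0.45274022],
       [-0.47491938, -0.43019189,  0.76771513, -0.6214019 ],
       [ 0.        ,  0.        ,  0.        ,  1.        ]])}
{'clock': 0.1, 'qpos': array([ 1.12198229e+00,  2.76529803e-01,  1.50601123e+00,  3.62837516e-06,
        1.36071954e+00, -1.20996221e-01]), 'qd': array([ 0.0005288 , -0.00164326, -0.0008773 ,  0.00011443, -0.00141963,
        0.00037267]), 'effort': array([ 1.08105629e-03, -4.17697406e+01, -2.46405280e+01, -1.95489918e-05,
        5.78883963e-03,  4.59055428e-06]), 'position': array([0.18493737, 0.54396015, 0.24152545]), 'ee_rot': array([-2.36100927e-04,  1.63176277e-01,  9.86596578e-01, -7.99844139e-04]), 'contact_force': array([0.25330081, 1.11748065, 0.12855271]), 'moment': array([-0.01090323,  0.00352189, -0.01539075]), 'gripper_force': 0.0, 'width': 0.08534550999527427}
```

View pics/top0.png

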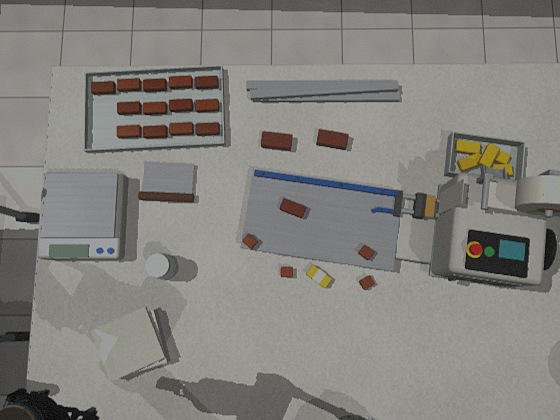

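View pics/side0.png

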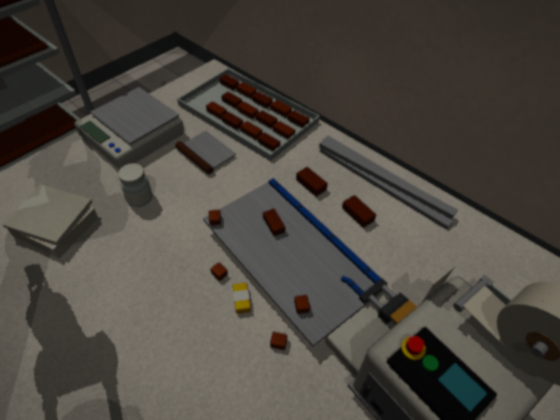

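The top view shows a brown bar on the deck at (293,208), the rail from (255,174) to (398,192), and the pocket near (385,208). 

Candidates for the bar are the one on the deck at (293,208), the larger bars on the table at (277,141) and (333,139), the tray bars around (90–220, 80–130), and short sweets at (250,241), (367,253), (287,272) and (367,282). I choose (293,208) because it is on the deck, long and askew. Next I'll measure it and check it in a crop.

```bash
cat > h.py <<'E'
import numpy as np, cv2
from rig import manip, eyes, job
def cast(cal,px,z):
    K=cal["camera_matrix"];V=cal["view"];R=V[:3,:3];c=-R.T@V[:3,3]
    px=np.atleast_2d(px).astype(float)
    d=np.c_[(px[:,0]-K[0,2])/K[0,0],-(px[:,1]-K[1,2])/K[1,1],-np.ones(len(px))]@R
    return (c+d*((z-c[2])/d[:,2])[:,None])[:,:2]
def proj(cal,P):
    K=cal["camera_matrix"];V=cal["view"];p=np.atleast_2d(P)@V[:3,:3].T+V[:3,3]
    return np.c_[K[0,2]-K[0,0]*p[:,0]/p[:,2],K[1,2]+K[1,1]*p[:,1]/p[:,2]]
def masks(im):
    h=cv2.cvtColor(im,cv2.COLOR_RGB2HSV)
    return cv2.inRange(h,(100,120,50),(125,255,255)), cv2.inRange(h,(0,110,30),(14,255,255))|cv2.inRange(h,(170,110,30),(180,255,255))
def blobs(m,amin=30):
    return sorted([c[:,0,:] for c in cv2.findContours(m,cv2.RETR_EXTERNAL,cv2.CHAIN_APPROX_NONE)[0] if cv2.contourArea(c)>amin],key=lambda c:-cv2.contourArea(c))
E
python3 - <<'E'
from h import *
for n in ("top","side"):
    im=cv2.imread(f"pics/{n}0.png")[:,:,::-1].copy();cal=eyes.get_calibration(n);b,r=masks(im)
    print(n,"camera",-cal["view"][:3,:3].T@cal["view"][:3,3])
    for c in blobs(b): print("blue",c.mean(0),cv2.contourArea(c),[np.round(v,4).tolist() if not np.isscalar(v) else v for v in cv2.minAreaRect((cast(cal,c,.05)*1e3).astype(np.float32))])
    for c in blobs(r):
        if 200<c[:,0].mean()<400: print("red",c.mean(0),cv2.contourArea(c),[np.round(v,4).tolist() if not np.isscalar(v) else v for v in cv2.minAreaRect((cast(cal,c,.06)*1e3).astype(np.float32))])
t=cv2.imread("pics/top0.png")[155:275,235:435];s=cv2.imread("pics/side0.png")[170:320,200:400]
cv2.imwrite("pics/crop.png",np.vstack([cv2.resize(t,None,fx=2.6,fy=2.6,interpolation=2)[:, :520],cv2.resize(s,None,fx=1.9,fy=1.9,interpolation=2)[:,:0] if 0 else np.zeros((1,520,3),np.uint8)]))
E
```

```text
top camera [0.37807799 0.1361433  1.21613026]
blue [326.17567568 182.85810811] 670.0 [[633.1636, 65.0878], [328.852, 13.9808], 81.44222259521484]
blue [382.92857143 210.26785714] 45.0 [[569.6368, -64.8355], [50.0062, 12.173], 86.76367950439453]
red [331.65853659 137.95121951] 359.0 [[736.384, 47.7169], [68.1985, 34.0042], 81.13018798828125]
red [275.78313253 139.71084337] 357.5 [[732.6682, 177.2631], [68.9272, 34.9381], 85.49946594238281]
red [292.20634921 207.6031746 ] 245.5 [[573.343, 139.6677], [53.8679, 27.1676], 68.7320556640625]
red [206.81967213 128.1147541 ] 208.5 [[760.1797, 338.1807], [51.9909, 26.6833], 89.85226440429688]
red [206.17460317 104.79365079] 204.5 [[817.8743, 341.6436], [28.3053, 52.2117], 4.791581630706787]
red [205.75409836  81.16393443] 199.5 [[876.9949, 344.2543], [28.072, 53.3741], 8.364629745483398]
red [365.94117647 252.02941176] 112.0 [[473.0437, -24.6181], [26.8193, 23.4367], 52.45012283325195]
red [249.59375 240.875  ] 99.0 [[498.3471, 235.5063], [26.8544, 21.6369], 51.559120178222656]
red [366.14705882 282.17647059] 98.0 [[406.7101, -23.9594], [21.50
[... 670 characters left out ...]
8208765983581543]
red [359.45454545 208.36363636] 342.0 [[718.681, 29.9291], [68.6881, 32.5109], 79.5174560546875]
red [311.5        178.37096774] 289.0 [[715.7794, 157.71], [68.993, 33.8466], 85.25]
red [273.63157895 220.01754386] 241.5 [[572.4555, 139.0017], [55.2881, 26.8141], 68.08451843261719]
red [278.42592593 340.16666667] 165.0 [[392.2677, -42.7138], [24.9994, 25.1822], 31.448551177978516]
red [301.72340426 302.55319149] 162.5 [[471.6333, -24.9877], [28.0432, 23.7368], 51.83228302001953]
red [218.39534884 270.90697674] 130.5 [[414.9578, 131.1889], [28.8393, 24.4257], 86.3031005859375]
red [213.71428571 215.97619048] 100.0 [[496.4956, 233.6753], [33.2067, 22.5615], 54.986263275146484]
```

View pics/crop.png

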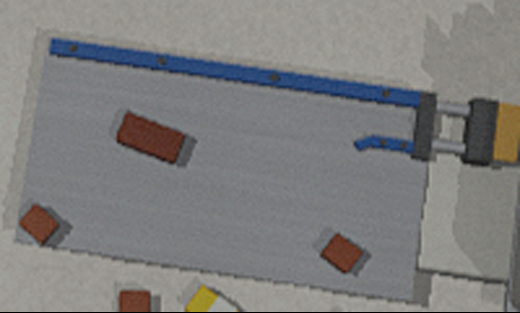

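The crop confirms the bar at full-picture (293,208), with sides of about 55 x 27 mm, and both views agree on (573,139) mm. The machine origin is near (562,41) mm with its y axis at 81.4°, and the outer-guide position fits this. I'll close the fingers, turn the tool to the rail and go above the -x side of the bar.

Emit:
drive_tool(
  rows=[
    [[0, 0, 0.03], [2.8, -3.3, 0], 0],
    [[0, 0, 0.03], [2.8, -3.3, 0], 0],
    [[0, 0, 0.03], [2.8, -3.3, 0], 0],
    [[0, 0, 0.03], [2.8, -3.3, 0], 0],
    [[0, 0, 0.03], [2.8, -3.3, 0], 0],
    [[0, 0, 0.028], [2.8, -3.3, 0], 0],
    [[0, 0, 0], [2.8, -3.3, 0], 0],
    [[0, 0, 0], [2.8, -3.3, 0], 0],
  ],
  force=20,
)

```text
clock: 1.1
position: [0.4097, 0.2791, 0.242]
ee_rot: [-0.0, 0.075, 0.997, -0.0]
contact_force: [-0.0, 1.6, -0.3]
width: 0.0
gripper_force: 0.0
```

Emit:
drive_tool(
  rows=[
    [[0, 0, 0], [2.8, -3.3, 0], 0],
    [[0, 0, 0], [2.8, -3.3, -3], 0],
    [[0, 0, 0], [2.8, -3.3, -3], 0],
    [[0, 0, 0], [2.8, -3.3, -3], 0],
    [[0, 0, 0], [0, 0, -2], 0],
    [[0, 0, 0], [0, 0, -1], 0],
    [[0, 0, 0], [0, 0, 0], 0],
  ],
)

```text
clock: 1.98
position: [0.5204, 0.1486, 0.1217]
ee_rot: [-0.001, 0.075, 0.997, -0.0]
contact_force: [-0.5, 0.6, -0.2]
width: -0.0
gripper_force: 0.0
```

```bash
cat >> h.py <<'E'
ey=np.array([.149,.989]);ex=np.array([.989,-.149]);O=np.array([561.8,40.7])
def mach(w): d=np.asarray(w)[...,:2]*1e3-O; return np.stack([d@ex,d@ey],-1)
def st():
    s=manip.get_state();p=s["position"];w,x,y,z=s["ee_rot"]
    ty=np.array([2*(x*y-w*z),1-2*(x*x+z*z)])
    print("t",s["clock"],"tcp",p.round(4),"mach",mach(p).round(1),"yawY",np.degrees(np.arctan2(ty[1],ty[0])).round(1),"F",s["contact_force"].round(1),"w",s["width"])
def bar(n):
    im=eyes.get_image(n);cal=eyes.get_calibration(n)
    for c in blobs(masks(im)[1],80):
        q=cast(cal,c,.06);m=mach(q)
        (cx,cy),(a,b),an=cv2.minAreaRect(m.astype(np.float32))
        if -60<cx<62 and -140<cy<180 and cv2.contourArea(c)<400: print(n,"bar mach",round(cx,1),round(cy,1),round(a,1),round(b,1),round(an,1),"x",m[:,0].min().round(1),m[:,0].max().round(1),"y",m[:,1].min().round(1),m[:,1].max().round(1))
    return im
E
python3 - <<'E'
from h import *
st(); a=bar("top"); b=bar("side"); 
cv2.imwrite("pics/two1.png",np.hstack([cv2.resize(a[130:280,220:420],(400,300)),cv2.resize(b[130:280,200:400],(400,300))])[:,:,::-1])
E
```

```text
t 1.975 tcp [0.5204 0.1486 0.1217] mach [-57.  100.6] yawY 81.4 F [-0.5  0.6 -0.2] w -2.4431113171667523e-05
side bar mach -5.3 98.3 58.7 28.7 77.6 x -22.1 13.2 y 67.4 127.9
```

View pics/two1.png

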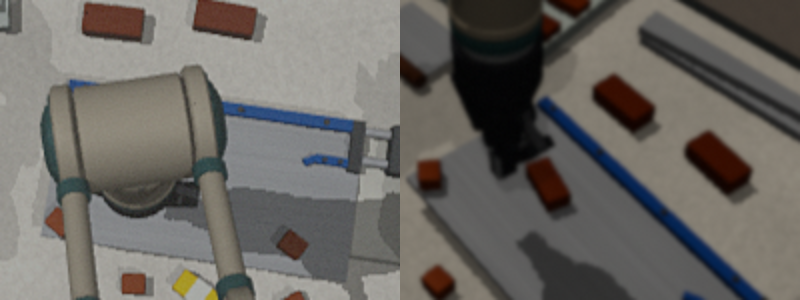

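The side view shows the shut fingers just on the -x side of the bar (bar at about (548,185) in the picture). The arm hides the bar from the top camera. I'll go down with the tips about 7 mm above the deck, then push towards the rail.

Emit:
drive_tool(
  rows=[
    [[0, 0, 0], [-0.05, -0.3, -2.5], 0],
    [[0, 0, 0], [-0.05, -0.4, -2.5], 0],
    [[0, 0, 0], [0, 0, -0.9], 0],
    [[0, 0, 0], [0, 0, -0.5], 0],
    [[0, 0, 0], [0, 0, 0], 0],
  ],
)

```text
clock: 2.7
position: [0.5206, 0.1418, 0.0589]
ee_rot: [0.001, 0.075, 0.997, 0.0]
contact_force: [-0.3, 0.2, 0.0]
width: 0.0
gripper_force: 0.0
```

Emit:
drive_tool(
  rows=[
    [[0, 0, 0], [0.79, -0.12, 0], 0],
    [[0, 0, 0], [0.79, -0.12, 0], 0],
    [[0, 0, 0], [0.79, -0.12, 0], 0],
    [[0, 0, 0], [0.79, -0.12, 0], 0],
    [[0, 0, 0], [0.79, -0.12, 0], 0],
    [[0, 0, 0], [0.79, -0.12, 0], 0],
    [[0, 0, 0], [0, 0, 0], 0],
  ],
)

```text
clock: 3.58
position: [0.5685, 0.1341, 0.0583]
ee_rot: [0.0, 0.075, 0.997, 0.0]
contact_force: [1.0, -0.9, -0.0]
width: -0.0003
gripper_force: 0.0
```

```bash
python3 - <<'E'
from h import *
st(); b=bar("side"); cv2.imwrite("pics/s2.png",cv2.resize(b[130:280,200:400],(600,450))[:,:,::-1])
E
```

```text
t 3.575 tcp [0.5685 0.1341 0.0583] mach [-7.3 93.4] yawY 81.4 F [ 1.  -0.9 -0. ] w -0.00032159912692977837
```

View pics/s2.png

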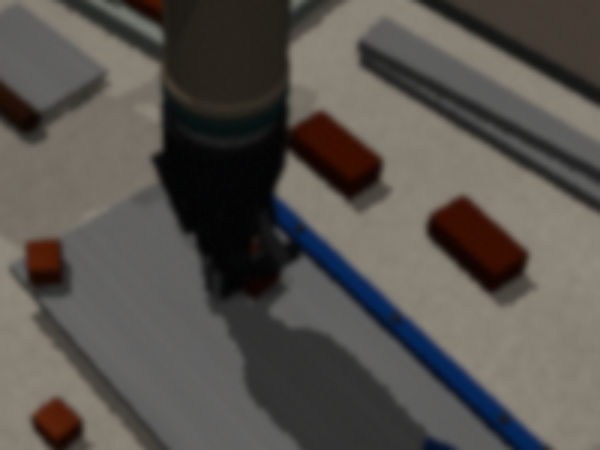

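The side view shows the bar (about (262,280)) hidden behind the fingers and moving with them, with the rail ahead. I'll keep pressing.

Emit:
drive_tool(
  rows=[
    [[0, 0, 0], [0.5, -0.075, 0], 0],
    [[0, 0, 0], [0.5, -0.075, 0], 0],
    [[0, 0, 0], [0.5, -0.075, 0], 0],
    [[0, 0, 0], [0.4, -0.06, 0], 0],
    [[0, 0, 0], [0.3, -0.045, 0], 0],
    [[0, 0, 0], [0, 0, 0], 0],
  ],
)

```text
clock: 4.38
position: [0.5898, 0.1309, 0.0583]
ee_rot: [0.0, 0.075, 0.997, 0.0]
contact_force: [0.7, 0.7, -0.3]
width: 0.0001
gripper_force: 0.0
```

Emit:
drive_tool(
  rows=[
    [[0, 0, 0], [0.2, -0.03, 0], 0],
    [[0, 0, 0], [0.2, -0.03, 0], 0],
    [[0, 0, 0], [0, 0, 0], 0],
  ],
)

```text
clock: 4.75
position: [0.5928, 0.1305, 0.0582]
ee_rot: [-0.001, 0.075, 0.997, 0.0]
contact_force: [-2.3, 0.4, 0.9]
width: -0.0
gripper_force: 0.9
```

Emit:
drive_tool(
  rows=[
    [[0, 0, 0], [0.15, -0.02, 0], 0],
    [[0, 0, 0], [0.15, -0.02, 0], 0],
    [[0, 0, 0], [0, 0, 0], 0],
  ],
)

```text
clock: 5.12
position: [0.5934, 0.1304, 0.0581]
ee_rot: [-0.003, 0.075, 0.997, 0.0]
contact_force: [-7.3, 1.9, 4.4]
width: -0.0
gripper_force: 3.3
```

```bash
python3 - <<'E'
from h import *
st(); bar("side"); bar("top")
E
```

```text
t 5.125 tcp [0.5934 0.1304 0.0581] mach [17.9 93.5] yawY 81.4 F [-7.3  1.9  4.4] w -2.7527001030246583e-05
```

Firm contact at about 7 N. I'll back off and up, then check that it lies flat.

Emit:
drive_tool(
  rows=[
    [[0, 0, 0], [-0.5, 0.07, 0], 0],
    [[0, 0, 0], [-2.0, 0.3, 0], 0],
    [[0, 0, 0], [-2.0, 0.3, 2], 0],
    [[0, 0, 0], [0, 4, 4], 0],
    [[0, 0, 0], [0, 4, 2], 0],
    [[0, 0, 0], [0, 4, 0], 0],
    [[0, 0, 0], [0, 0, 0], 0],
  ],
)

```text
clock: 6.1
position: [0.5527, 0.2592, 0.139]
ee_rot: [0.002, 0.073, 0.997, 0.001]
contact_force: [-0.5, -1.0, -0.0]
width: 0.0002
gripper_force: 0.0
```

```bash
python3 - <<'E'
from h import *
st(); b=bar("side"); a=bar("top")
cv2.imwrite("pics/two3.png",np.hstack([cv2.resize(a[130:280,220:420],(400,300)),cv2.resize(b[130:280,200:400],(400,300))])[:,:,::-1])
E
```

```text
t 6.1 tcp [0.5527 0.2592 0.139 ] mach [-41.6 214.7] yawY 81.6 F [-0.5 -1.  -0. ] w 0.00021043933847861402
side bar mach 38.5 107.3 28.3 54.2 17.2 x 18.2 57.7 y 78.9 135.0
top bar mach 38.0 107.0 27.5 53.6 18.2 x 17.3 58.1 y 78.3 134.4
```

View pics/two3.png

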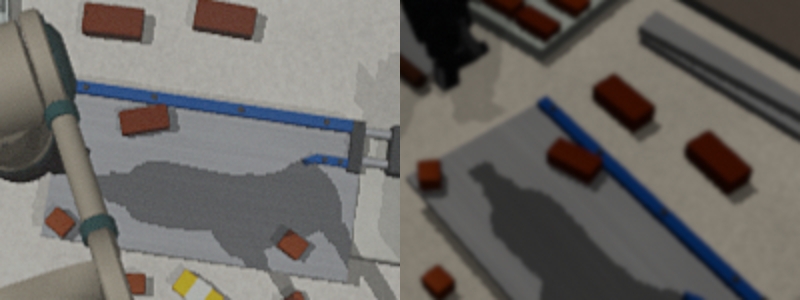

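The view shows the bar at (145,120) in the left half with only its -y end on the rail, tilted about 17°. I pushed too far towards the -y end. I'll push again nearer its +y end, at machine y ≈ 118.

Emit:
drive_tool(
  rows=[
    [[0, 0, 0], [0.3, -2.5, 0], 0],
    [[0, 0, 0], [0.3, -2.5, 0], 0],
    [[0, 0, 0], [0.3, -2.5, 0], 0],
    [[0, 0, 0], [0.3, -2.5, -2], 0],
    [[0, 0, 0], [0, 0, -3], 0],
    [[0, 0, 0], [0, 0, -2], 0],
    [[0, 0, 0], [0, 0, -1], 0],
    [[0, 0, 0], [0, 0, 0], 0],
  ],
)

```text
clock: 7.2
position: [0.5633, 0.1558, 0.0578]
ee_rot: [-0.001, 0.075, 0.997, -0.0]
contact_force: [-0.1, 0.2, 0.8]
width: 0.0004
gripper_force: 0.0
```

Emit:
drive_tool(
  rows=[
    [[0, 0, 0], [0.5, -0.075, 0], 0],
    [[0, 0, 0], [0.5, -0.075, 0], 0],
    [[0, 0, 0], [0.5, -0.075, 0], 0],
    [[0, 0, 0], [0.5, -0.075, 0], 0],
    [[0, 0, 0], [0.5, -0.075, 0], 0],
    [[0, 0, 0], [0.4, -0.06, 0], 0],
    [[0, 0, 0], [0.3, -0.045, 0], 0],
    [[0, 0, 0], [0, 0, 0], 0],
  ],
)

```text
clock: 8.2
position: [0.5958, 0.1517, 0.0583]
ee_rot: [0.0, 0.075, 0.997, 0.0]
contact_force: [-0.3, -0.0, 0.0]
width: -0.0
gripper_force: 0.0
```

```bash
python3 - <<'E'
from h import *
st(); b=bar("side")
E
```

```text
t 8.2 tcp [0.5958 0.1517 0.0583] mach [ 17.1 114.9] yawY 81.4 F [-0.3 -0.   0. ] w -4.320550613351148e-08
```

Emit:
drive_tool(
  rows=[
    [[0, 0, 0], [0.15, -0.02, 0], 0],
    [[0, 0, 0], [0.15, -0.02, 0], 0],
    [[0, 0, 0], [0.1, -0.02, 0], 0],
    [[0, 0, 0], [0, 0, 0], 0],
  ],
)

```text
clock: 8.75
position: [0.5997, 0.1512, 0.0584]
ee_rot: [0.0, 0.075, 0.997, 0.0]
contact_force: [-0.8, -0.3, -0.4]
width: -0.0
gripper_force: 0.0
```

Emit:
drive_tool(
  rows=[
    [[0, 0, 0], [0.1, -0.02, 0], 0],
    [[0, 0, 0], [0, 0, 0], 0],
  ],
)

```text
clock: 9.0
position: [0.6006, 0.151, 0.0584]
ee_rot: [0.0, 0.075, 0.997, 0.0]
contact_force: [0.4, -0.4, 0.6]
width: 0.0001
gripper_force: 0.1
```

Emit:
drive_tool(
  rows=[
    [[0, 0, 0], [0.1, -0.02, 0], 0],
    [[0, 0, 0], [0.1, -0.02, 0], 0],
    [[0, 0, 0], [0, 0, 0], 0],
  ],
)

```text
clock: 9.38
position: [0.6015, 0.1508, 0.0583]
ee_rot: [-0.001, 0.075, 0.997, 0.0]
contact_force: [-3.5, 1.2, 3.3]
width: -0.0002
gripper_force: 2.0
```

Emit:
drive_tool(
  rows=[
    [[0, 0, 0], [0.1, -0.02, 0], 0],
    [[0, 0, 0], [0, 0, 0], 0],
  ],
)

```text
clock: 9.62
position: [0.6015, 0.1508, 0.0583]
ee_rot: [-0.002, 0.075, 0.997, 0.0]
contact_force: [-7.0, 1.9, 3.9]
width: -0.0001
gripper_force: 3.1
```

Emit:
drive_tool(
  rows=[
    [[0, 0, 0], [-0.6, 0.09, 0], 0],
    [[0, 0, 0], [-2.0, 0.3, 0], 0],
    [[0, 0, 0], [-1.0, 0.15, 2], 0],
    [[0, 0, 0], [0, 3, 4], 0],
    [[0, 0, 0], [0, 4, 0], 0],
    [[0, 0, 0], [0, 4, 0], 0],
    [[0, 0, 0], [0, 0, 0], 0],
  ],
)

```text
clock: 10.5
position: [0.5687, 0.2686, 0.1202]
ee_rot: [0.002, 0.073, 0.997, 0.001]
contact_force: [-0.4, -0.4, -0.1]
width: 0.0003
gripper_force: 0.0
```

```bash
python3 - <<'E'
from h import *
st(); b=bar("side"); a=bar("top")
cv2.imwrite("pics/two4.png",np.hstack([cv2.resize(a[130:280,220:420],(400,300)),cv2.resize(b[130:280,200:400],(400,300))])[:,:,::-1])
E
```

```text
t 10.5 tcp [0.5687 0.2686 0.1202] mach [-27.1 226.4] yawY 81.6 F [-0.4 -0.4 -0.1] w 0.00030443844758985166
side bar mach 46.4 106.1 55.7 26.8 89.0 x 32.5 59.6 y 78.4 133.8
top bar mach 45.6 105.6 27.0 53.8 0.2 x 32.0 59.2 y 78.7 132.5
```

View pics/two4.png

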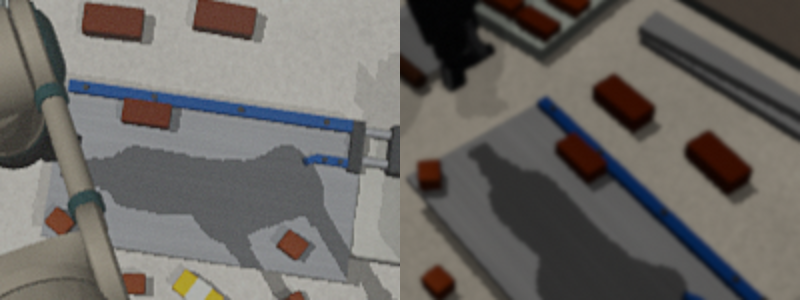

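The view shows the bar flat on the rail (left half (147,113), angle about 0°, machine centre (46,106)), well before the pocket. Next I go behind its +y end and slide it along the rail with a slight bias towards the rail.

Emit:
drive_tool(
  rows=[
    [[0, 0, 0], [3.0, -3.2, 0], 0],
    [[0, 0, -0.003], [3.0, -3.2, 0], 0],
    [[0, 0, 0], [0, 0, 0], 0],
    [[0, 0, 0], [0, 0, -3], 0],
    [[0, 0, 0], [0, 0, -2], 0],
    [[0, 0, 0], [0, 0, -1.2], 0],
    [[0, 0, 0], [0, 0, 0], 0],
  ],
)

```text
clock: 11.48
position: [0.6268, 0.2015, 0.0558]
ee_rot: [-0.001, 0.076, 0.997, -0.0]
contact_force: [-0.2, -0.2, 0.3]
width: 0.0001
gripper_force: 0.0
```

```bash
python3 - <<'E'
from h import *
st(); b=bar("side")
E
```

```text
t 11.475 tcp [0.6268 0.2015 0.0558] mach [ 40.4 168.7] yawY 81.2 F [-0.2 -0.2  0.3] w 8.574824815113762e-05
```

Emit:
drive_tool(
  rows=[
    [[0, 0, 0.003], [-0.1, -0.795, 0.25], 0],
    [[0, 0, 0], [-0.1, -0.795, 0], 0],
    [[0, 0, 0], [-0.1, -0.795, 0], 0],
    [[0, 0, 0], [-0.1, -0.795, 0], 0],
    [[0, 0, 0], [-0.1, -0.795, 0], 0],
    [[0, 0, 0], [-0.1, -0.795, 0], 0],
    [[0, 0, 0], [-0.11, -0.795, 0], 0],
    [[0, 0, 0], [0, 0, 0], 0],
  ],
)

```text
clock: 12.52
position: [0.6202, 0.1452, 0.0586]
ee_rot: [-0.0, 0.075, 0.997, -0.0]
contact_force: [0.5, 0.0, 0.1]
width: 0.0001
gripper_force: 0.0
```

```bash
python3 - <<'E'
from h import *
st(); b=bar("side"); a=bar("top")
cv2.imwrite("pics/two5.png",np.hstack([cv2.resize(a[130:280,220:420],(400,300)),cv2.resize(b[130:280,200:400],(400,300))])[:,:,::-1])
E
```

```text
t 12.525 tcp [0.6202 0.1452 0.0586] mach [ 42.2 112. ] yawY 81.4 F [0.5 0.  0.1] w 6.291307511692315e-05
```

View pics/two5.png

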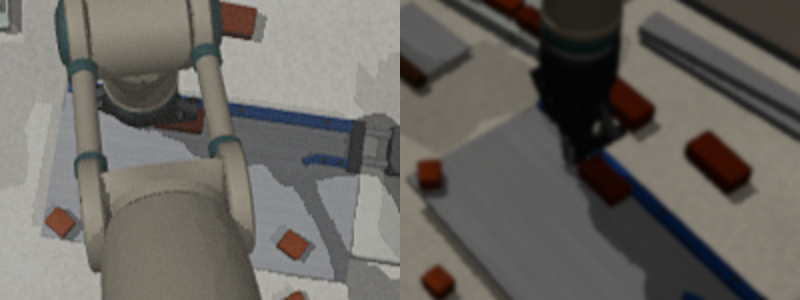

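The view shows the bar at (603,178) in the right half, flush along the rail and moving with the finger. It is shaded, so I'll relax the mask and carry on.

Emit:
drive_tool(
  rows=[
    [[0, 0, 0], [-0.11, -0.795, 0], 0],
    [[0, 0, 0], [-0.11, -0.795, 0], 0],
    [[0, 0, 0], [-0.11, -0.795, 0], 0],
    [[0, 0, 0], [-0.11, -0.795, 0], 0],
    [[0, 0, 0], [-0.11, -0.795, 0], 0],
    [[0, 0, 0], [-0.11, -0.795, 0], 0],
    [[0, 0, 0], [-0.11, -0.795, 0], 0],
    [[0, 0, 0], [0, 0, 0], 0],
  ],
)

```text
clock: 13.62
position: [0.6128, 0.0897, 0.0589]
ee_rot: [0.0, 0.075, 0.997, -0.0]
contact_force: [0.8, -0.2, 0.5]
width: -0.0
gripper_force: 0.0
```

```bash
sed -i 's/(0,110,30)/(0,110,14)/;s/(170,110,30)/(170,110,14)/' h.py; python3 - <<'E'
from h import *
st(); b=bar("side")
E
```

```text
t 13.625 tcp [0.6128 0.0897 0.0589] mach [43.2 56.1] yawY 81.4 F [ 0.8 -0.2  0.5] w -4.9750335162205847e-05
side bar mach 43.1 10.4 62.6 33.3 89.1 x 26.0 59.6 y -21.0 41.8
```

Still flat on the rail, and the finger is about 14 mm ahead of the bar's end, so home is at finger y ≈ -60.

Emit:
drive_tool(
  rows=[
    [[0, 0, 0], [-0.115, -0.795, 0], 0],
    [[0, 0, 0], [-0.115, -0.795, 0], 0],
    [[0, 0, 0], [-0.115, -0.795, 0], 0],
    [[0, 0, 0], [-0.115, -0.795, 0], 0],
    [[0, 0, 0], [-0.115, -0.795, 0], 0],
    [[0, 0, 0], [-0.115, -0.795, 0], 0],
    [[0, 0, 0], [-0.115, -0.795, 0], 0],
    [[0, 0, 0], [0, 0, 0], 0],
  ],
)

```text
clock: 14.68
position: [0.6045, 0.034, 0.0588]
ee_rot: [-0.0, 0.075, 0.997, -0.0]
contact_force: [-0.1, 0.1, 0.6]
width: -0.0003
gripper_force: 0.0
```

```bash
python3 - <<'E'
from h import *
st(); b=bar("side"); cv2.imwrite("pics/s6.png",cv2.resize(b[160:310,240:440],(600,450))[:,:,::-1])
E
```

```text
t 14.675 tcp [0.6045 0.034  0.0588] mach [43.3 -0.2] yawY 81.4 F [-0.1  0.1  0.6] w -0.00031645555833070723
side bar mach 41.7 -45.4 60.7 32.4 89.5 x 25.4 57.8 y -75.8 -15.1
```

View pics/s6.png

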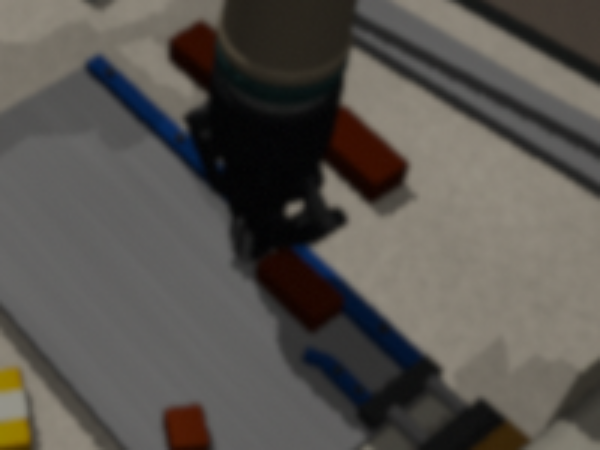

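The bar at (300,287) is parallel to the rail and about to enter the pocket, whose outer-guide flare is at (315,355). I'll add a little more rail bias and go on more slowly.

Emit:
drive_tool(
  rows=[
    [[0, 0, 0], [-0.04, -0.61, 0], 0],
    [[0, 0, 0], [-0.04, -0.61, 0], 0],
    [[0, 0, 0], [-0.06, -0.6, 0], 0],
    [[0, 0, 0], [-0.06, -0.6, 0], 0],
    [[0, 0, 0], [-0.08, -0.6, 0], 0],
    [[0, 0, 0], [-0.08, -0.6, 0], 0],
    [[0, 0, 0], [-0.08, -0.6, 0], 0],
    [[0, 0, 0], [0, 0, 0], 0],
  ],
)

```text
clock: 15.72
position: [0.6005, -0.008, 0.0589]
ee_rot: [0.0, 0.075, 0.997, -0.0]
contact_force: [0.1, -0.5, -0.1]
width: -0.0001
gripper_force: 0.0
```

```bash
python3 - <<'E'
from h import *
st(); b=bar("side")
E
```

```text
t 15.725 tcp [ 0.6005 -0.008   0.0589] mach [ 45.5 -42.4] yawY 81.4 F [ 0.1 -0.5 -0.1] w -0.0001114905733105628
```

Emit:
drive_tool(
  rows=[
    [[0, 0, 0], [-0.06, -0.4, 0], 0],
    [[0, 0, 0], [-0.06, -0.4, 0], 0],
    [[0, 0, 0], [-0.06, -0.4, 0], 0],
    [[0, 0, 0], [-0.03, -0.2, 0], 0],
    [[0, 0, 0], [-0.02, -0.15, 0], 0],
    [[0, 0, 0], [0, 0, 0], 0],
  ],
)

```text
clock: 16.52
position: [0.598, -0.023, 0.0588]
ee_rot: [-0.0, 0.075, 0.997, -0.0]
contact_force: [0.2, -0.7, 0.5]
width: -0.0002
gripper_force: 0.0
```

Emit:
drive_tool(
  rows=[
    [[0, 0, 0], [-0.02, -0.15, 0], 0],
    [[0, 0, 0], [-0.02, -0.1, 0], 0],
    [[0, 0, 0], [0, 0, 0], 0],
  ],
)

```text
clock: 16.9
position: [0.5978, -0.0244, 0.0589]
ee_rot: [0.0, 0.075, 0.997, 0.001]
contact_force: [0.9, 5.3, 0.8]
width: -0.0001
gripper_force: 2.6
```

Emit:
drive_tool(
  rows=[
    [[0, 0, 0], [-0.02, -0.15, 0], 0],
    [[0, 0, 0], [0, 0, 0], 0],
  ],
)

```text
clock: 17.15
position: [0.5978, -0.0246, 0.0591]
ee_rot: [0.0, 0.075, 0.997, 0.002]
contact_force: [1.7, 8.1, 1.1]
width: -0.0004
gripper_force: 4.4
```

It is firmly against the stop at machine y ≈ -59, as expected. I'll back off along the rail, lift and look.

Emit:
drive_tool(
  rows=[
    [[0, 0, 0], [0.06, 0.4, 0], 0],
    [[0, 0, 0], [0.1, 1.5, 0], 0],
    [[0, 0, 0], [0.1, 2.5, 0], 0],
    [[0, 0, 0], [0, 3, 4], 0],
    [[0, 0, 0], [0, 3, 4], 0],
    [[0, 0, 0], [-1, 4, 3], 0],
    [[0, 0, 0], [-1, 4, 0], 0],
    [[0, 0, 0], [0, 0, 0], 0],
  ],
)

```text
clock: 18.15
position: [0.5789, 0.1599, 0.1693]
ee_rot: [0.0, 0.073, 0.997, 0.0]
contact_force: [0.1, -0.1, -0.1]
width: 0.0
gripper_force: 0.0
```

```bash
python3 - <<'E'
from h import *
st(); b=bar("side"); a=bar("top")
cv2.imwrite("pics/two7.png",np.hstack([cv2.resize(a[150:270,300:460],(400,300),interpolation=2),cv2.resize(b[220:340,270:430],(400,300),interpolation=2)])[:,:,::-1])
E
```

```text
t 18.15 tcp [0.5789 0.1599 0.1693] mach [ -0.8 120.5] yawY 81.6 F [ 0.1 -0.1 -0.1] w 3.479079226009292e-05
top bar mach 45.2 -101.0 27.7 56.0 0.2 x 31.4 59.2 y -129.0 -72.9
```

View pics/two7.png

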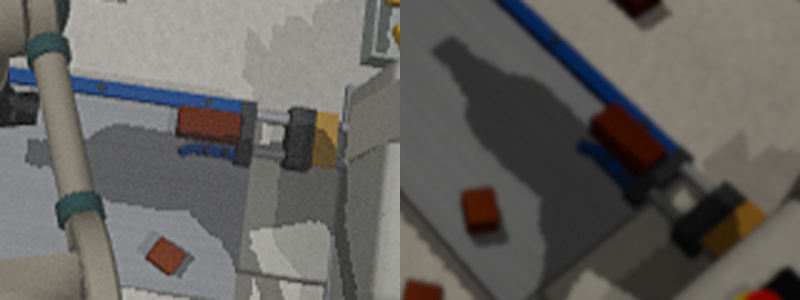

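The bar (left half (208,125)) sits in the pocket against rail and stop. It measures (45.2, -101.0) at 0.2°, against a target of (46, -102), which is within calibration. The sweets are undisturbed and the hand is clear, so I'm handing it in.

```bash
python3 -c "
from rig import job; print(job.sign_off())"
```

```text
the job is handed in; nothing more can be done
None
```

I pressed the caramel bar flat to the rail on the second push (the first left it tilted with only one end on it), slid it along the rail until it met the stop, and handed the job in at about 18 s with the hand clear; it measured within about 1 mm of fully home.

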